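Free the key from its dock and hold the lock box open

TASK

The key of the lock box is trapped in its dock on the workbench mat: turn it counter-clockwise (seen from above) until its blade lines up with the slot, and lift it out. Push it fully home into the keyway on top of the lock box, past the sticky pins, until its collar lies flat on the brass plate, then turn it a quarter turn clockwise against the spring so that the bolt is drawn off the lid. Finish while still gripping the key and holding it turned (let go and it springs back), and leave the clips, the mug and the screwdriver where they are.

Things in the scene. Friction and masses are not known exactly. Their poses are not given: they have to be found in the camera images.
- key: Loose key, about 60 g, upright in the dock at the start. Origin: centre of the underside of its round steel collar (30 mm across, 4 mm thick); z up, x along the width of head and blade. Flat white ribbed plastic head with blue top edge, 34 mm wide (x), 12 mm thick (y: pinch it so), 4 to 46 mm above the origin. Half a turn about z makes no difference to the fit.
- key_tip (a point): Tip of the key's blade, 30 mm below the key's origin, same axes. Below the collar comes a round neck 5 mm across, 8 mm long, then the flat steel blade, 14 mm wide (x), 5 mm thick (y), with a rounded tip.
- dock: Fixed white block 70 x 70 mm, 50 mm tall, with a blue top plate that holds the key; origin at the centre of its underside. At the start the key's x axis stands 1.0 to 1.5 rad clockwise (from above) of the slot, so the blade is caught beneath the plate. Turned counter-clockwise it meets a stop about 0.1 rad past lined up; lined up, it lifts straight out.
- dock_mouth (a point): Centre of the slot in the dock's top plate, on the top face, where the key's collar rests at the start. x along the slot, z up. The slot is 16 x 7 mm through a 6 mm plate, its mouth flared by 3 mm.
- lockbox: Fixed steel box 200 x 170 mm, 60 mm high, grey, with a red lid on its +x part that carries a thin handle up to 75 mm high; origin at the centre of its underside. On the grey front deck a 52 x 52 mm brass plate with the keyway. A brass bolt between guides lies beyond it towards the lid, 25 mm or more from the keyway's centre, no higher than 5 mm above the plate.
- lock_mouth (a point): Centre of the keyway, on the brass plate's top face, 64 mm above the desk; x along the keyway, z up. Keyway 16 x 7 mm through a 6 mm plate into the lock cylinder, mouth flared by 3 mm. Two sprung sticky pins at 13 and 21 mm depth resist the blade with 10 to 15 N: push on or wiggle. Home: the key's collar lies on this plate; only then can it turn.
- lock (a joint): Lock cylinder, rad: 0 at rest with the keyway lined up, grows as the key turns it clockwise seen from above, end stop at 1.7. A spring turns it back to 0 (0.03 N m at rest, about 0.1 N m when turned). The key has up to 0.15 rad of play in it, so the key turns that much more than the cylinder. It draws the bolt in by 8.5 mm per rad.
- clip_long: Bystander: white plastic bag clip, a narrow V about 165 mm long, 50 mm wide at the open end, 17 mm high, lying on the mat; origin at the middle of its underside.
- clip_short: Bystander: white plastic bag clip, a narrow V about 115 mm long, 40 mm wide at the open end, 17 mm high, lying on the mat; origin at the middle of its underside.
- mug: Bystander: blue mug 80 mm across and 90 mm high with a handle at its +y side; origin at the centre of its underside.
- driver: Bystander: screwdriver lying along its x axis; origin at the middle of its underside.
Not all that is in view belongs to the job. What is shaped like the key but orange or red is not meant.

How it is judged (in metres and radians):
On the way, in this order (a step that is already met when the one before it is completed fails the run):
1. the key is out of the dock, gripped, its tip clear of the slot (z of key in the frame of dock_mouth above 0.033 m and contact force between the fingers and key above 1 N), for 0.1 s.
2. the key is fully home in the lock (z of key in the frame of lock_mouth below 0.003 m and horizontal distance between key and lock_mouth below 0.005 m and angle between key's own z axis and vertical below 0.12 rad), for 0.1 s.
At the end, for the whole second after the job is handed in: The fingers still grip the key (over 1 N), which is home in the lock (collar within 4 mm of the plate, centred within 5 mm, upright within 0.12 rad), and the lock cylinder is held turned clockwise past 1.25 rad (value of joint lock above 1.25 rad and z of key in the frame of lock_mouth below 0.004 m and horizontal distance between key and lock_mouth below 0.005 m and angle between key's own z axis and vertical below 0.12 rad and contact force between the fingers and key above 1 N); the arm keeps its last pose, push and grip.
It fails at once if a clip, the mug or the screwdriver is pushed more than 30 mm from its place (distance of any of clip_long, clip_short, mug, driver from where it was at the start of the episode above 0.03 m).
It also fails if it takes over 53 s, if anything falls off the work surface, if the arm or the gripper's body presses on something with over 40 N, if the wrist force passes 120 N, or if a joint passes its speed limit or range.

ROBOT

A 6-joint arm with a two-finger parallel gripper is mounted at the origin on the work surface. World frame = base frame: x ahead of the robot, y to its left, z up, the work surface at z = 0. Lengths are in mm, angles in degrees, forces in N, time in s.
With the tool pointing down it reaches from about 350 to 850 mm from the base axis. Payload 8.1 kg.
Tool frame: the origin (TCP) lies at the centre of the arm's flange, where the gripper is bolted on; the fingertips stand 173 mm ahead of it and the grasp point (between the pads) lies 155 mm ahead of it; z points along the fingers, y is the line along which they close (so a half turn about z gives the same grasp; the last joint's range is limited). The gripper opens to 85 mm and grips with 20 to 120 N. Pads are 22 mm wide; open, the fingers measure 114 mm over their backs; the gripper's body (76 mm by 85 mm) begins 54 mm behind the grasp point. The pads swing forward as they close: fully open they stand 13 mm farther back than shut.
Start: joints at [-4.893, 7.471, 85.268, -0, 87.261, -4.893], TCP at [600.006, 0.022, 404.692] pointing down, gripper open.
Joint ranges: [-169.43, 169.43], [-51.17, 129.36], [1.28, 143.12], [-76.62, 256.62], [0, 156.53], [-152.29, 152.29]. Speed limits (degrees/s): [136.94, 136.94, 159.86, 180, 180, 180].

INTERFACE

Orientations are given as [roll, pitch, yaw] about the fixed x, y, z axes, in that order (R = Rz(yaw) Ry(pitch) Rx(roll)).
In Python, from bench import * gives the robot as it stands.
- The arm moves only by the shell command python3 -m jog 'ROWS' [FORCE]. ROWS is text: rows parted by semicolons, each of 7 numbers parted by spaces: the shift along the tool's x, y, z scaled (see below), then the turn, a rotation vector about the tool's x, y, z scaled (see below), then the closure, from -1 (fully open) to 1 (shut). In form: tx ty tz wx wy wz hand; .... A call has 1 to 5 rows; each row shifts and turns the commanded pose from where the row before left it, along the tool's axes as they then stand; what a row does not reach is not made up. The controller multiplies each number of a shift by 0.1 m and each number of a turn by 60 degrees. A row lasts 1/8 s, in which the tool goes at most 62.5 mm and 10.7 degrees, less where a joint would pass 70% of its speed; a pose out of reach is approached as far as the arm can. A call with a number of a shift or a turn outside -1 to 1 is refused whole. A call with a gripper value outside its range is refused whole. The fingers move at their own pace and stop on an object; FORCE is the grip in N (left out, the last holds). Time passes only in rows, so rows that do not move let the fingers close. It gives the time, the measured TCP pose, the force, the opening and the grip force at its end, in the units of the state.
- sense(): the state, without advancing time (a new reading comes with each control period).
- snapshot(name): name is "scene" or "side" or "wrist"; returns a dict with "img" (384x512x3 uint8, red, green, blue), "fx", "fy", "cx", "cy" (pixels), "extrinsics" (4x4, takes a point from camera to world coordinates). Camera axes: x right, y down, z forward; pixel columns grow to the right and rows downward; lengths in mm; the calibration is good to about 2 mm. A picture is of the moment at which its call begins. There is no depth.
- hand_in(): hands the job in; it is judged then, once.
The state is a dict: "time": time; "joint_pos": joint angles; "qd": joint speeds; "joint_efforts": joint torques, N m; "tool_pos": TCP position; "tcp_rot": TCP orientation; "ft_force": force on the tool from outside, world axes, zero at the start; "wrist_torque": the same for the moment, N m; "finger_gap": finger opening in mm; "grip_force": force on a finger pad.
Only numpy, scipy, OpenCV 4.12 (cv2) and the standard library are available. Lean on these libraries where they do the work, as an engineer would, in place of code of your own. Each camera call takes 0.05 s, during which the arm holds its last target. There are 200 camera calls.

## Working session

There is one attempt and no reset: what is moved stays moved. The work goes in short steps, Python scripts to look and compute and a shell command to move; the robot and the scene stay as the last step left them, time stands still between calls to the robot, and variables do not carry over. Pictures are saved under pics/ and viewed, at most 10 in all, crops included, and the job is handed in when it is done.

```bash
ls; mkdir -p pics; python3 - <<'E'
from bench import *
import cv2,numpy as np
s=sense();print(s)
a=[]
for n in("scene","side","wrist"):
    d=snapshot(n);cv2.imwrite(f"pics/{n}0.png",d["img"][:,:,::-1]);np.savez(f"pics/{n}0.npz",**d);a.append(d["img"][:,:,::-1])
    print(n,d["fx"],d["cx"],d["cy"],np.round(d["extrinsics"],3).tolist())
cv2.imwrite("pics/all0.png",cv2.resize(np.vstack([np.hstack(a[:2]),np.hstack([a[2],a[2]*0])]),(800,600),interpolation=cv2.INTER_AREA))
E
```

```text
pics
{'time': 0.0, 'joint_pos': array([-4.89268195e+00,  7.51630552e+00,  8.53279386e+01,  1.20256165e-03,
        8.72602782e+01, -4.89199299e+00]), 'qd': array([-0.02355707, -0.02420678, -0.04457744, -0.01011645, -0.02868414,
       -0.09481248]), 'joint_efforts': array([-1.90700346e-03, -5.69404185e+01, -5.00557995e+01, -2.19391650e-04,
        1.44415747e-02,  7.24149572e-05]), 'tool_pos': array([5.99783474e+02, 4.88589914e-02, 4.03644492e+02]), 'tcp_rot': array([-1.79895961e+02, -1.01101216e-02,  8.99992433e+01]), 'ft_force': array([ 0.18889276, -0.02766852,  0.87683199]), 'wrist_torque': array([ 0.04858062,  0.00101389, -0.03476809]), 'grip_force': 0.0, 'finger_gap': 85.19519538749586}
scene 349.48118486513346 256.83531482822224 200.66239004880615 [[0.829, 0.319, -0.459, 1055.162], [0.558, -0.505, 0.658, -610.513], [-0.021, -0.802, -0.597, 628.301], [0.0, 0.0, 0.0, 1.0]]
side 397.41409679548565 252.32076198677532 190.8554797154142 [[0.953, -0.185, 0.238, 347.632], [-0.302, -0.614, 0.729, -819.071], [0.012, -0.767, -0.641, 783.185], [0.0, 0.0, 0.0, 1.0]]
wrist 291.31879425337013 256.45643610709135 192.6847917263658 [[1.0, -0.0, -0.003, 600.472], [-0.001, -0.961, -0.278, 71.617], [-0.002, 0.278, -0.961, 373.784], [0.0, 0.0, 0.0, 1.0]]
```

View pics/all0.png

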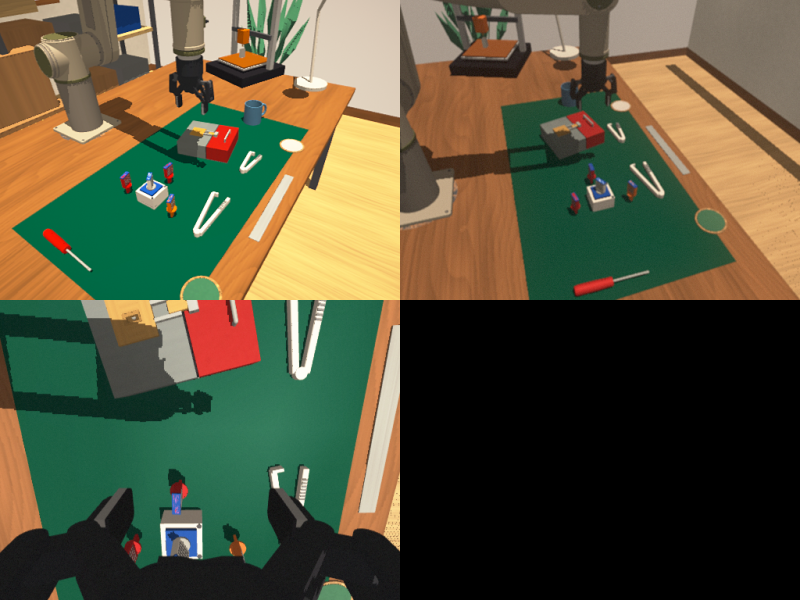

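```bash
python3 - <<'E'
import cv2,numpy as np
def c(n,u,v,w,h,W,H):
    return cv2.resize(cv2.imread(f"pics/{n}0.png")[v:v+h,u:u+w],(W,H),interpolation=cv2.INTER_CUBIC)
r1=np.hstack([c("scene",145,195,96,90,320,300),c("side",210,205,96,90,320,300),c("wrist",150,230,160,128*5//2-20,160,300)])
r2=np.hstack([c("scene",220,140,96,72,400,300),c("wrist",100,0,128,96,400,300)])
cv2.imwrite("pics/c1.png",np.vstack([r1,r2]))
E
```

```text
(no output)
```

View pics/c1.png

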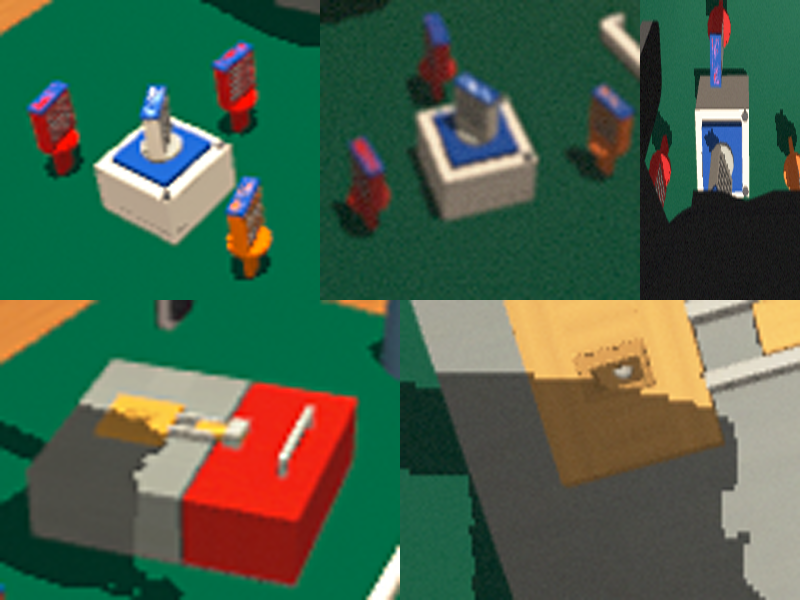

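The white key with the blue top, in the dock at scene (191,228) and side (257,235), is the one meant. The red decoys at scene (161,230) and (216,220) and the orange one at (219,260) are ruled out by colour.

```bash
cat > h.py <<'E'
import cv2,numpy as np
def ray(d,uv,z):
    uv=np.atleast_2d(uv).astype(float);T=np.array(d["extrinsics"])
    r=np.c_[(uv[:,0]-d["cx"])/d["fx"],(uv[:,1]-d["cy"])/d["fy"],np.ones(len(uv))]@T[:3,:3].T
    o=T[:3,3];return o+r*((z-o[2])/r[:,2])[:,None]
def proj(d,P):
    T=np.linalg.inv(np.array(d["extrinsics"]));p=np.atleast_2d(P)@T[:3,:3].T+T[:3,3]
    return np.c_[p[:,0]/p[:,2]*d["fx"]+d["cx"],p[:,1]/p[:,2]*d["fy"]+d["cy"]]
def blobs(d,lo,hi,roi,amin=8):
    u,v,w,h=roi;im=cv2.cvtColor(np.ascontiguousarray(d["img"][v:v+h,u:u+w]),cv2.COLOR_RGB2HSV)
    m=cv2.inRange(im,np.array(lo),np.array(hi));n,l,st,c=cv2.connectedComponentsWithStats(m,connectivity=4)
    return [(st[i,4],c[i]+[u,v],np.argwhere(l==i)[:,::-1]+[u,v]) for i in range(1,n) if st[i,4]>=amin]
E
python3 - <<'E'
from h import *
for n,roi in(("scene",(145,195,96,90)),("side",(210,205,96,90))):
    d=dict(np.load(f"pics/{n}0.npz"))
    for a,c,p in blobs(d,(100,110,60),(128,255,255),roi):
        q={z:np.round(ray(d,c,z)[0],1)[:2] for z in(50,96)}
        P=ray(d,p,96)[:,:2];w,v=np.linalg.eigh(np.cov(P.T));
        print(n,a,np.round(c,1),q,"ang",np.degrees(np.arctan2(v[1,1],v[0,1])).round(),np.sqrt(w*12).round(1), p.min(0),p.max(0))
    w=[b for b in blobs(d,(10,90,120),(30,255,255),(200,100,130,110),30)]
    for a,c,p in w: print(" brass",n,a,np.round(c,1),np.round(ray(d,c,64)[0],1))
E
```

```text
scene 31 [214.4 212.2] {50: array([544., -76.]), 96: array([ 584.6, -118.5])} ang 82.0 [10.4 34.3] [209 208] [220 215]
scene 20 [161.6 221.1] {50: array([ 451.4, -178.5]), 96: array([ 499.4, -212.8])} ang 138.0 [11.  17.5] [159 219] [164 224]
scene 38 [190.5 226.5] {50: array([ 529.7, -153.8]), 96: array([ 571.5, -190.2])} ang 112.0 [13.3 33.6] [187 221] [194 230]
scene 206 [193.5 242.2] {50: array([ 575.3, -192.8]), 96: array([ 613.5, -226. ])} ang 48.0 [42.9 58.9] [179 233] [207 250]
scene 34 [218.8 252.9] {50: array([ 649.3, -187.9]), 96: array([ 681.6, -221.5])} ang 118.0 [10.3 37.4] [216 248] [222 259]
 brass scene 1866 [218.7 131.7] [263.5 291.   64. ]
 brass scene 1706 [296.9 120.1] [459.8 531.1  64. ]
 brass scene 157 [253.3 167.9] [517.4 146.8  64. ]
side 50 [244.5 213.1] {50: array([571.9, -68.6]), 96: array([ 557.8, -115.7])} ang 91.0 [13.9 33.5] [241 209] [248 217]
side 19 [252.7 228.7] {50: array([ 575.1, -131.3]), 96: array([ 560.8, -174.5])} ang -139.0 [11.1 15.7] [250 227] [256 231]
side 29 [259.2 232.1] {50: array([ 587.4, -147.5]), 96: array([ 572.3, -189.7])} ang 107.0 [13.8 19.6] [256 229] [263 235]
side 20 [300.7 237.4] {50: array([ 682.1, -195.7]), 96: array([ 661.1, -234.8])} ang 50.0 [10.9 14.8] [298 235] [303 239]
side 149 [255.9 247.7] {50: array([ 563. , -195.8]), 96: array([ 549.5, -234.9])} ang 153.0 [36.4 56.3] [245 240] [268 254]
 brass side 216 [205.3 108.7] [591.1 505.3  64. ]
 brass side 2839 [308.  130.1] [898.6 255.7  64. ]
 brass side 56 [266.2 108.3] [810.8 444.   64. ]
 brass side 103 [207.4 164.2] [521.6 159.5  64. ]
```

```bash
python3 -m jog '.4 -.2 0 0 0 0 -1; .4 -.2 0 0 0 0 -1; .4 -.2 0 0 0 0 -1; .4 -.2 0 0 0 0 -1; 0 0 0 0 0 0 -1'; python3 -m jog '0 0 0 0 0 0 -1; 0 0 0 0 0 0 -1'
python3 - <<'E'
from bench import *
import cv2,numpy as np
d=snapshot("wrist");np.savez("pics/w1.npz",**d);cv2.imwrite("pics/w1.png",cv2.resize(d["img"][:,:,::-1],(800,600)))
E
```

```text
time: 0.78
tool_pos: [518.7, 162.4, 404.5]
tcp_rot: [-180.0, -0.0, 90.2]
ft_force: [0.7, -0.7, -0.0]
finger_gap: 85.6
grip_force: 0.0
time: 1.02
tool_pos: [520.4, 159.1, 404.5]
tcp_rot: [-180.0, 0.0, 89.9]
ft_force: [0.3, 0.1, -0.1]
finger_gap: 85.6
grip_force: 0.0
```

```bash
python3 -m jog '-.55 0 0 0 0 0 -1; -.55 .1 0 0 0 0 -1; -.55 .1 0 0 0 0 -1; -.55 .1 0 0 0 0 -1; -.55 .2 0 0 0 0 -1'; python3 -m jog '-.4 0 0 0 0 0 -1; 0 0 0 0 0 0 -1; 0 0 0 0 0 0 -1'
python3 - <<'E'
from bench import *
import cv2,numpy as np
d=snapshot("wrist");np.savez("pics/w2.npz",**d);w1=cv2.imread("pics/w1.png")
a=d["img"][:,:,::-1]
cv2.imwrite("pics/c2.png",np.hstack([cv2.resize(w1[100:500,200:600],(400,600)),cv2.resize(a[120:320,150:350],(400,600))]))
print(sense()["tool_pos"])
E
```

```text
time: 1.7
tool_pos: [569.9, -117.8, 404.9]
tcp_rot: [180.0, 0.0, 89.9]
ft_force: [1.1, 0.3, 0.1]
finger_gap: 85.8
grip_force: 0.0
time: 2.08
tool_pos: [569.8, -155.4, 404.4]
tcp_rot: [-180.0, -0.0, 89.9]
ft_force: [-0.5, 0.5, -0.2]
finger_gap: 85.4
grip_force: 0.0
[ 569.92234966 -154.6805848   404.52639025]
```

View pics/c2.png

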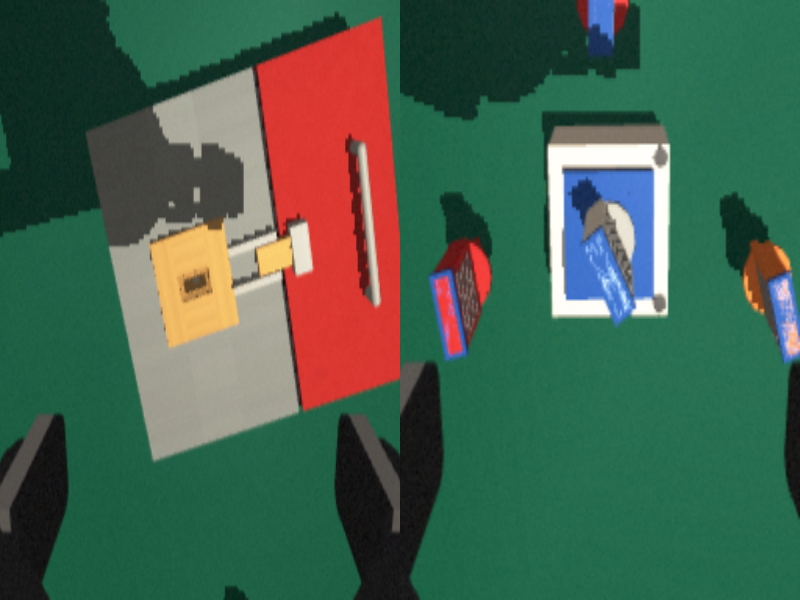

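```bash
python3 - <<'E'
from h import *
def rect(P): 
    r=cv2.minAreaRect(P[:,:2].astype(np.float32));return np.round(r[0],1),np.round(r[1],1),round(r[2],1)
d=dict(np.load("pics/w1.npz"))
for a,c,p in blobs(d,(12,80,60),(30,255,255),(205,130,80,110),60): print("brass",a,c,rect(ray(d,p,64)))
# keyway: dark inside plate
for lo in (90,130,): 
  for a,c,p in blobs(d,(0,0,0),(179,255,lo),(240,155,35,50),15): print("dark",lo,a,c.round(1),rect(ray(d,p,64)),ray(d,c,64)[0].round(1))
d=dict(np.load("pics/w2.npz"))
for a,c,p in blobs(d,(100,60,60),(125,255,255),(225,165,60,70),20): print("blue",a,c.round(1),rect(ray(d,p,96)),rect(ray(d,p,50)))
im=d["img"];
for a,c,p in blobs(d,(0,0,190),(179,40,255),(220,160,70,75),100): print("white",a,rect(ray(d,p,50)),p.min(0),p.max(0))
print(d["img"][205:222:3,245:270:3].tolist())
cv2.imwrite("pics/c3.png",np.hstack([cv2.resize(im[170:235,225:290,::-1],(400,400),interpolation=0),cv2.resize(np.load("pics/w1.npz")["img"][145:210,220:285,::-1],(400,400),interpolation=0)]))
E
```

```text
brass 2248 [252.24021352 183.93816726] (array([516.1, 150. ]), array([52.9, 53.6]), 13.9)
dark 90 48 [245.5 156.4] (array([509.7, 181.1]), array([ 3.2, 12.9]), 89.9) [509.2 181.2  64. ]
dark 90 50 [262.7 155.9] (array([527.9, 181.1]), array([ 3.2, 19.3]), 89.9) [527.5 181.7  64. ]
dark 130 48 [245.5 156.4] (array([509.7, 181.1]), array([ 3.2, 12.9]), 89.9) [509.2 181.2  64. ]
dark 130 101 [263.1 157.6] (array([527.3, 179.5]), array([ 6.5, 20.4]), 89.9) [528.  179.9  64. ]
dark 130 16 [243.9 161.8] (array([507.9, 175.5]), array([10. ,  1.6]), 14.0) [507.4 175.4  64. ]
dark 130 72 [252.3 184.4] (array([516.2, 150.5]), array([15.,  6.]), 14.4) [516.3 150.3  64. ]
blue 1639 [254.  198.9] (array([ 567.6, -174.7]), array([44.4, 54.9]), 0.9) (array([ 567.1, -189.7]), array([51.7, 64. ]), 0.9)
white 1194 (array([ 567.4, -182.6]), array([69.3, 69. ]), 1.0) [224 168] [284 225]
white 120 (array([ 576.2, -180.6]), array([ 8.8, 24.3]), 32.5) [254 188] [266 205]
[[[148, 191, 246], [79, 129, 215], [67, 118, 208], [68, 118, 208], [81, 85, 91], [126, 120, 111], [132, 123, 114], [78, 125, 211], [72, 123, 212]], [[66, 116, 208], [69, 120, 210], [65, 117, 206], [82, 131, 217], [68, 117, 208], [117, 110, 104], [128, 124, 115], [69, 119, 210], [70, 122, 211]], [[64, 116, 207], [75, 124, 213], [80, 130, 218], [121, 168, 238], [160, 203, 248], [67, 113, 196], [77, 71, 70], [85, 122, 185], [73, 122, 212]], [[68, 117, 207], [63, 114, 205], [144, 188, 244], [127, 174, 241], [117, 165, 235], [112, 158, 232], [82, 84, 92], [105, 126, 165], [69, 120, 211]], [[61, 114, 204], [69, 119, 208], [65, 117, 206], [154, 197, 247], [77, 129, 215], [163, 206, 249], [69, 119, 209], [136, 128, 123], [67, 118, 210]], [[254, 251, 245], [254, 251, 245], [253, 251, 245], [75, 124, 213], [66, 117, 207], [83, 130, 218], [118, 166, 237], [76, 118, 198], [254, 252, 246]]]
```

View pics/c3.png

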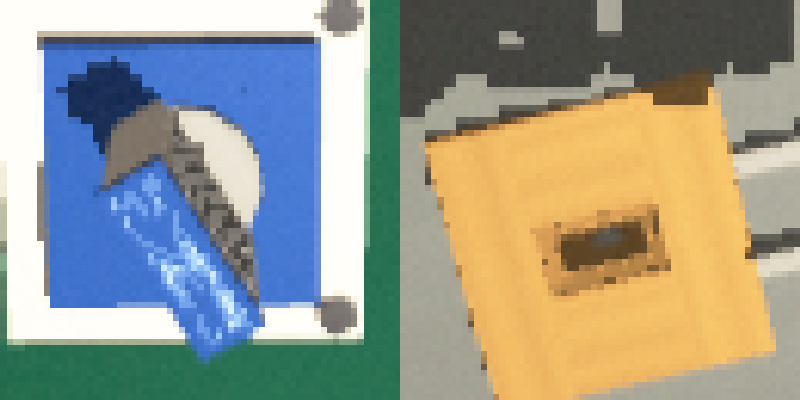

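```bash
python3 - <<'E'
from h import *
d=dict(np.load("pics/w2.npz"))
c=np.array([(103,190),(160,155),(265,325),(208,362)])/6.154+[225,170]-.5
P=ray(d,c,96)[:,:2];print(P.round(1),P.mean(0).round(1))
for i in range(4): e=P[(i+1)%4]-P[i];print(np.linalg.norm(e).round(1),np.degrees(np.arctan2(e[1],e[0])).round(1))
# dock top face corners in crop (7,0?),(364,342)
E
```

```text
[[ 554.9 -172.2]
 [ 564.2 -166.2]
 [ 581.5 -195.8]
 [ 572.  -202.5]] [ 568.2 -184.2]
11.1 32.4
34.2 -59.7
11.6 -145.1
34.8 119.4
```

```bash
python3 -m jog '-.1 -.02 0 0 0 0 -.1; 0 0 0 0 0 -.167 -.1; 0 0 0 0 0 -.167 -.1; 0 0 0 0 0 -.167 -.1; 0 0 0 0 0 0 -.1' 60;  python3 -m jog '0 0 0 0 0 0 -.1; 0 0 0 0 0 0 -.1'
python3 - <<'E'
from bench import *
import cv2
from h import *
d=snapshot("wrist");np.savez("pics/w3.npz",**d);print(d["extrinsics"].round(3).tolist())
u,v=proj(d,[568,-184,96])[0];print(u,v,sense()["joint_pos"].round(1))
u,v=int(u)-40,int(v)-40;print(u,v)
cv2.imwrite("pics/c4.png",cv2.resize(d["img"][v:v+80,u:u+80,::-1],(560,560),interpolation=0))
E
```

```text
time: 2.75
tool_pos: [568.0, -164.6, 404.9]
tcp_rot: [180.0, 0.0, 120.1]
ft_force: [0.3, -0.6, -0.2]
finger_gap: 46.6
grip_force: 0.0
time: 3.0
tool_pos: [568.0, -164.9, 404.7]
tcp_rot: [180.0, 0.0, 119.9]
ft_force: [-0.6, -0.6, -0.3]
finger_gap: 46.9
grip_force: 0.0
[[0.867, 0.479, 0.138, 533.433], [0.498, -0.833, -0.241, -102.743], [-0.0, 0.278, -0.961, 374.768], [0.0, 0.0, 0.0, 1.0]]
246.04404117075342 199.4426130957213 [-21.2   6.2  86.7  -0.   87.2 -51.1]
206 159
```

View pics/c4.png

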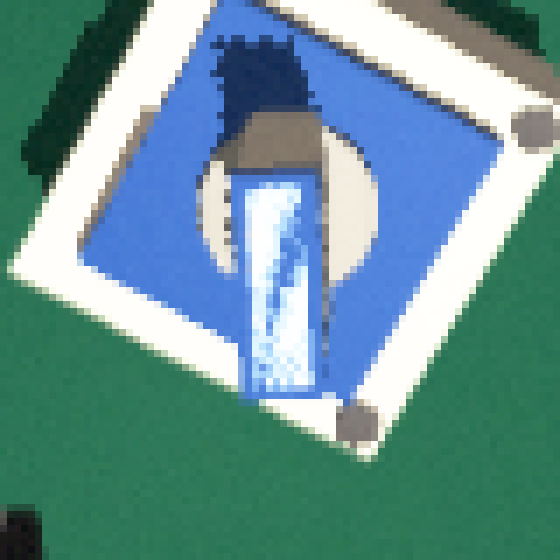

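```bash
python3 - <<'E'
from h import *
d=dict(np.load("pics/w3.npz"))
c=np.array([(231,176),(327,170),(331,392),(243,400)])/7+[206,159]-.5
P=ray(d,c,96)[:,:2];print(P.round(1),P.mean(0).round(1))
for i in range(4): e=P[(i+1)%4]-P[i];print(np.linalg.norm(e).round(1),np.degrees(np.arctan2(e[1],e[0])).round(1))
print("collar",ray(d,np.array((287,206))/7+[206,159]-.5,54).round(1))
w=dict(np.load("pics/w2.npz"));
print("dock3",[r.round(1) for r in ray(d,np.array([(8,270),(372,460)])/7+[206,159]-.5,50)[:,:2]])
print("dock2",[r.round(1) for r in ray(w,np.array([(7,345),(364,342)])/6.154+[225,170]-.5,50)[:,:2]])
print("collar2 right edge",ray(w,np.array([(264,175),(205,105)])/6.154+[225,170]-.5,54)[:,:2].round(1))
E
```

```text
[[ 553.5 -173.5]
 [ 564.8 -166. ]
 [ 581.8 -194.6]
 [ 571.3 -202.1]] [ 567.9 -184. ]
13.6 33.6
33.3 -59.3
12.9 -144.6
33.7 121.9
collar [[ 566.9 -184.    54. ]]
dock3 [array([ 532.5, -217.8]), array([ 602., -217.])]
dock2 [array([ 533.1, -218.4]), array([ 602.6, -217.9])]
collar2 right edge [[ 582.7 -182.6]
 [ 571.7 -169.1]]
```

```bash
python3 -m jog '-.165 -.095 .1 0 0 0 -.1; 0 0 .5 0 0 0 -.1; 0 0 .5 0 0 0 -.1; 0 0 .4 0 0 0 -.1; 0 0 .22 0 0 0 -.1';  python3 -m jog '0 0 0 0 0 0 -.1; 0 0 0 0 0 0 -.1';python3 -m jog '0 0 0 0 0 0 1; 0 0 0 0 0 0 1; 0 0 0 0 0 0 1; 0 0 0 0 0 0 1; 0 0 0 0 0 0 1' 60; python3 -c "
from bench import *
print(sense()['wrist_torque'])"
```

```text
time: 3.68
tool_pos: [566.5, -184.7, 228.7]
tcp_rot: [-179.8, -0.2, 120.0]
ft_force: [-0.5, -0.2, -0.3]
finger_gap: 46.8
grip_force: 0.0
time: 3.92
tool_pos: [568.4, -184.8, 233.6]
tcp_rot: [180.0, 0.1, 120.0]
ft_force: [-0.1, 0.2, 0.6]
finger_gap: 46.9
grip_force: 0.0
time: 4.55
tool_pos: [568.6, -184.3, 234.1]
tcp_rot: [179.9, 0.1, 120.1]
ft_force: [-0.5, -1.9, 6.4]
finger_gap: 11.4
grip_force: 59.1
[-0.01731512  0.24774608 -0.04961118]
```

```bash
python3 -m jog '0 0 0 0 0 -.125 1; 0 0 0 0 0 -.125 1; 0 0 0 0 0 -.125 1; 0 0 0 0 0 -.125 1; 0 0 0 0 0 -.125 1'; python3 -c "
from bench import *
print(sense()['wrist_torque'])";python3 -m jog '0 0 0 0 0 -.125 1; 0 0 0 0 0 -.125 1; 0 0 0 0 0 -.125 1; 0 0 0 0 0 0 1; 0 0 0 0 0 0 1' ; python3 -c "
from bench import *
print(sense()['wrist_torque'])
print(sense()['joint_pos'].round(1))"
```

```text
time: 5.18
tool_pos: [568.7, -184.2, 234.1]
tcp_rot: [180.0, 0.2, 157.8]
ft_force: [0.1, 0.1, 5.6]
finger_gap: 10.9
grip_force: 59.0
[ 0.04810866 -0.04677166 -0.00356394]
time: 5.8
tool_pos: [568.8, -184.3, 234.1]
tcp_rot: [-179.9, 0.2, 179.9]
ft_force: [0.3, -0.4, 6.0]
finger_gap: 11.1
grip_force: 59.1
[-0.11782066 -0.1589404   0.02657804]
[ -22.9   15.2   94.9   -0.    69.7 -112.8]
```

```bash
python3 -m jog '0 0 -.02 0 0 0 1; 0 0 -.02 0 0 0 1; 0 0 -.02 0 0 0 1; 0 0 0 0 0 0 1'; python3 -m jog '0 0 -.04 0 0 0 1; 0 0 -.04 0 0 0 1; 0 0 0 0 0 0 1'; python3 -c "
from bench import *
print(sense()['wrist_torque'])"
```

```text
time: 6.3
tool_pos: [567.8, -184.3, 238.6]
tcp_rot: [-180.0, -0.0, -180.0]
ft_force: [-2.2, -5.2, -1.1]
finger_gap: 11.5
grip_force: 58.6
time: 6.68
tool_pos: [568.0, -184.2, 247.0]
tcp_rot: [-180.0, -0.0, -180.0]
ft_force: [-0.8, -4.8, 1.7]
finger_gap: 11.4
grip_force: 59.1
[-0.91834748  0.2246173  -0.04012368]
```

```bash
python3 -m jog '0 0 -.15 0 0 0 1; 0 0 -.2 0 0 0 1; 0 0 -.5 0 0 0 1; 0 0 -.3 0 0 0 1; 0 0 0 0 0 0 1'; python3 -m jog '0 0 0 0 0 0 1; 0 0 0 0 0 0 1'
python3 - <<'E'
from bench import *
import cv2
from h import *
a=[]
P=sense()["tool_pos"]-[0,0,182]
for n in("scene","side","wrist"):
    d=snapshot(n);np.savez(f"pics/{n}4.npz",**d);u,v=proj(d,P)[0].round(1);print(n,u,v)
    u=max(0,int(u)-32);v=min(max(0,int(v)-40),304);print(u,v);a.append(cv2.resize(d["img"][v:v+80,u:u+64,::-1],(266,333),interpolation=2))
print(P);cv2.imwrite("pics/c5.png",np.hstack(a))
E
```

```text
time: 7.3
tool_pos: [569.2, -183.8, 366.4]
tcp_rot: [-179.9, 0.4, -179.9]
ft_force: [-0.7, 0.2, -1.6]
finger_gap: 11.6
grip_force: 59.4
time: 7.55
tool_pos: [567.6, -183.6, 359.9]
tcp_rot: [179.9, -0.2, -179.9]
ft_force: [0.0, -0.3, -0.5]
finger_gap: 11.3
grip_force: 59.4
scene 186.2 196.2
154 156
side 257.2 205.5
225 165
wrist 254.8 237.0
222 197
[ 567.57823891 -183.63272231  177.89626195]
```

View pics/c5.png

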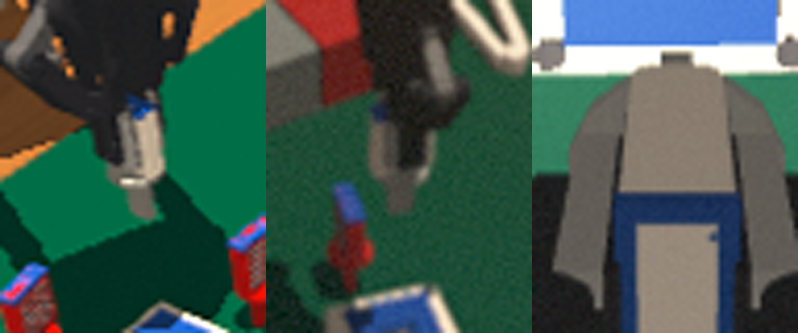

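```bash
python3 - <<'E'
from h import *
d=dict(np.load("pics/wrist4.npz"));o=np.array([567.6,-183.6,359.9-182])
f=lambda a,b,c:o+[-a,b,c]
for n,p in dict(topL=f(17,-6,46),topR=f(17,6,46),botL=f(17,-6,4),botR=f(17,6,4),tipL=f(7,-2.5,-28),tipR=f(7,2.5,-28),collar=f(15,0,4)).items():
    q=proj(d,p)[0]; print(n,q.round(1),((q-[222,197])*266/64+[532,0]).round(0), (proj(d,p+[-1,0,0])[0]-q).round(2),(proj(d,p+[0,0,1])[0]-q).round(2))
for n,off in(("scene",(154,156,0)),("side",(225,165,266))):
    d=dict(np.load(f"pics/{n}4.npz"))
    for p in((0,0,-30),(17,6,46),(-17,6,46),(17,-6,46),(15,0,0),(-15,0,0)):
        q=proj(d,f(*p))[0];print(n,p,((q-off[:2])*4.16+[off[2],0]).round())
E
```

```text
topL [239.5 246.5] [605. 206.] [-0.04 -2.27] [-0.14  1.14]
topR [269.4 246.5] [729. 206.] [ 0.03 -2.27] [0.11 1.14]
botL [243.7 211.2] [622.  59.] [-0.02 -1.75] [-0.08  0.63]
botR [265.9 211.2] [715.  59.] [ 0.02 -1.75] [0.06 0.63]
tipL [251.2 209.2] [653.  51.] [-0.01 -1.45] [-0.02  0.51]
tipR [258.8 209.2] [685.  51.] [ 0.   -1.45] [0.01 0.51]
collar [254.8 214.7] [668.  74.] [-0.   -1.74] [-0.01  0.65]
scene (0, 0, -30) [142. 212.]
scene (17, 6, 46) [105.  80.]
scene (-17, 6, 46) [154.  99.]
scene (17, -6, 46) [89. 90.]
scene (15, 0, 0) [113. 158.]
scene (-15, 0, 0) [155. 176.]
side (0, 0, -30) [399. 208.]
side (17, 6, 46) [367. 103.]
side (-17, 6, 46) [428.  91.]
side (17, -6, 46) [374. 117.]
side (15, 0, 0) [374. 174.]
side (-15, 0, 0) [426. 163.]
```

```bash
python3 -m jog '.1 .55 0 0 0 0 1; .1 .55 0 0 0 0 1; .1 .55 0 0 0 0 1; .1 .55 0 0 0 0 1; .1 .55 0 0 0 0 1' 100;  python3 -m jog '.016 .55 0 0 0 0 1; 0 .038 0 0 0 0 1; 0 0 .2 0 0 -.12 1; 0 0 .2 0 0 -.117 1; 0 0 .2 0 0 0 1' ; python3 -m jog '0 0 0 0 0 0 1; 0 0 0 0 0 0 1; 0 0 0 0 0 0 1'
python3 - <<'E'
from bench import *
import cv2
from h import *
s=sense();print(s["joint_pos"].round(1))
a=[]
P=s["tool_pos"]-[0,0,210]
for n in("scene","side","wrist"):
    d=snapshot(n);np.savez(f"pics/{n}5.npz",**d);u,v=proj(d,P)[0].round(1);print(n,u,v)
    u=max(0,int(u)-32);v=min(max(0,int(v)-40),304);print(u,v);a.append(cv2.resize(d["img"][v:v+80,u:u+64,::-1],(266,333),interpolation=2))
cv2.imwrite("pics/c6.png",np.hstack(a))
E
```

```text
time: 8.32
tool_pos: [517.1, 92.6, 361.3]
tcp_rot: [180.0, -0.0, -180.0]
ft_force: [0.7, 0.1, 0.0]
finger_gap: 10.8
grip_force: 97.9
time: 8.95
tool_pos: [516.1, 148.8, 300.7]
tcp_rot: [-180.0, -0.0, -165.6]
ft_force: [0.4, 0.3, 0.1]
finger_gap: 10.7
grip_force: 98.3
time: 9.32
tool_pos: [516.6, 149.5, 302.9]
tcp_rot: [-180.0, 0.1, -165.7]
ft_force: [0.4, 0.3, -0.6]
finger_gap: 10.8
grip_force: 98.3
[ 10.7   2.  101.9  -0.   76.  -93.6]
scene 253.3 159.3
221 119
side 205.9 158.5
173 118
wrist 255.2 218.3
223 178
```

View pics/c6.png

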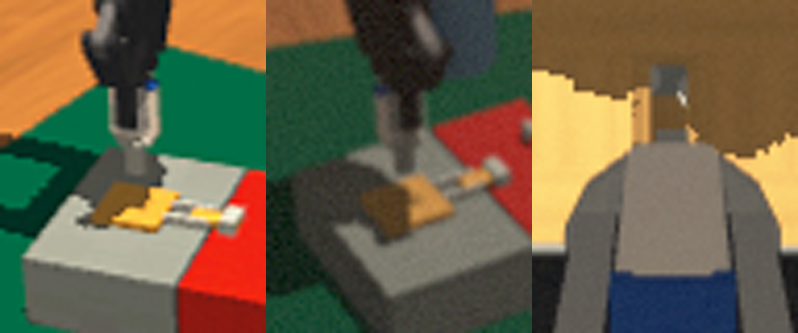

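```bash
python3 - <<'E'
from h import *
d=dict(np.load("pics/wrist5.npz"));o=np.array([516.5,149.5]);a=np.radians(194.3);R=np.array([[np.cos(a),np.sin(a)],[-np.sin(a),np.cos(a)]])
g=lambda u,v:((u-532)/4.16+223,v/4.16+178)
for n,p,z in(("flare far-left corner",(633,88),64),("tip far L",(653,66),302.9-214),("tip far R",(686,66),302.9-214),("tip near?",(669,95),302.9-214)):
    P=ray(d,g(*p),z)[0,:2];print(n,P.round(1),"tool xy rel TCP axis",((P-o)@R.T).round(1))
E
```

```text
flare far-left corner [514.1 142.7] tool xy rel TCP axis [4. 6.]
tip far L [502.  143.8] tool xy rel TCP axis [15.5  2. ]
tip far R [500.7 148.8] tool xy rel TCP axis [15.4 -3.2]
tip near? [506.1 147.4] tool xy rel TCP axis [10.6 -0.5]
```

```bash
python3 - <<'E'
from h import *
d=dict(np.load("pics/wrist5.npz"));o=np.array([516.5,149.5]);a=np.radians(194.3);R=np.array([[np.cos(a),np.sin(a)],[-np.sin(a),np.cos(a)]])
g=lambda u,v:((u-532)/4.16+223,v/4.16+178)
for r in(66,88,95,130):
    print(r,[((ray(d,g(669,r),z)[0,:2]-o)@R.T).round(1) for z in(64,58,50)])
im=cv2.resize(d["img"][185:215,235:275,::-1],(800,600),interpolation=0);cv2.imwrite("pics/c7.png",im)
# predicted outlines of mouth (516.2,150.3,64) inner and flare, in this crop
for L,W in((8,3.5),(11,6.5)):
    P=[np.r_[np.array([516.2,150.3])+R.T@np.array(s),64] for s in((L,W),(L,-W),(-L,-W),(-L,W))]
    print(((proj(d,P)-[235,185])*20).round())
E
```

```text
66 [array([ 8.1, -0.5]), array([ 6.3, -0.5]), array([ 4. , -0.5])]
88 [array([ 4. , -0.5]), array([ 2.1, -0.5]), array([-0.5, -0.5])]
95 [array([ 2.6, -0.5]), array([ 0.7, -0.5]), array([-1.9, -0.5])]
130 [array([-4.1, -0.5]), array([-6.2, -0.5]), array([-9. , -0.4])]
[[334. 177.]
 [522. 177.]
 [521. 580.]
 [337. 580.]]
[[253. 100.]
 [603. 100.]
 [599. 654.]
 [259. 654.]]
```

View pics/c7.png

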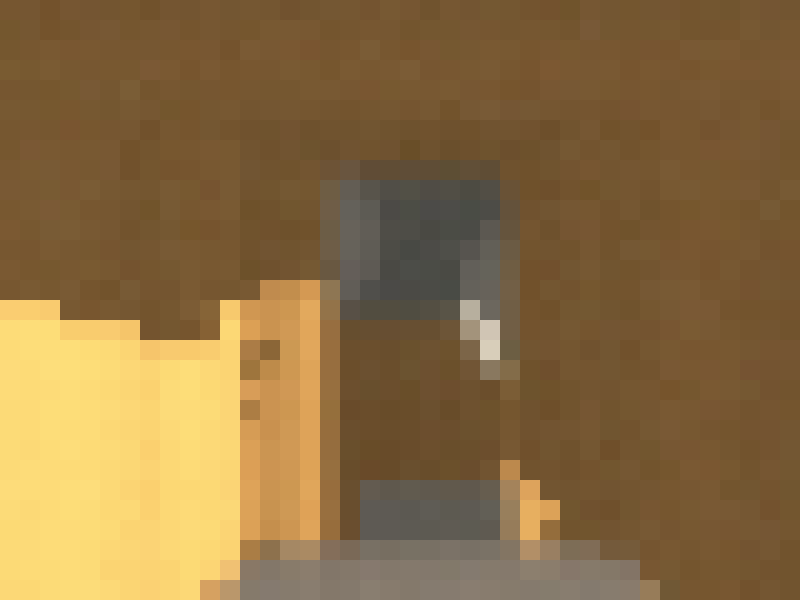

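```bash
python3 -m jog '0 .05 .12 0 0 0 1; 0 0 .05 0 0 0 1; 0 0 .05 0 0 0 1; 0 0 0 0 0 0 1' 120; python3 -m jog '0 0 .04 0 0 0 1; 0 0 .03 0 0 0 1; 0 0 0 0 0 0 1'
```

```text
time: 9.98
tool_pos: [514.6, 154.5, 278.9]
tcp_rot: [180.0, -0.1, -165.7]
ft_force: [0.2, 0.6, -0.5]
finger_gap: 10.6
grip_force: 117.5
time: 10.35
tool_pos: [516.6, 153.5, 275.2]
tcp_rot: [-179.8, 0.3, -165.7]
ft_force: [2.7, -7.1, 7.6]
finger_gap: 10.7
grip_force: 119.2
```

My sideways shift was ten times too big (5 mm rather than 0.5 mm), so I'm backing up and correcting it.

```bash
python3 -m jog '0 0 -.1 0 0 0 1; 0 -.045 0 0 0 0 1; 0 0 0 0 0 0 1; 0 0 0 0 0 0 1';python3 -m jog '0 0 0 0 0 0 1; 0 0 0 0 0 0 1'
```

```text
time: 10.85
tool_pos: [515.7, 150.2, 282.2]
tcp_rot: [180.0, -0.1, -165.7]
ft_force: [-0.3, -0.1, -1.8]
finger_gap: 10.4
grip_force: 118.0
time: 11.1
tool_pos: [515.9, 150.3, 282.5]
tcp_rot: [180.0, -0.0, -165.7]
ft_force: [-0.9, -0.7, -0.3]
finger_gap: 10.7
grip_force: 118.0
```

```bash
python3 -m jog '0 0 .04 0 0 0 1; 0 0 .04 0 0 0 1; 0 0 .04 0 0 0 1; 0 0 0 0 0 0 1'; python3 -m jog '0 0 .03 0 0 0 1; 0 0 .03 0 0 0 1; 0 0 0 0 0 0 1'
```

```text
time: 11.6
tool_pos: [515.8, 150.0, 270.1]
tcp_rot: [-180.0, -0.1, -165.7]
ft_force: [0.9, -1.9, -0.8]
finger_gap: 10.3
grip_force: 118.0
time: 11.98
tool_pos: [516.4, 149.7, 265.0]
tcp_rot: [-179.9, 0.1, -165.7]
ft_force: [1.8, -5.0, -0.6]
finger_gap: 10.7
grip_force: 117.9
```

```bash
python3 -m jog '0 0 .04 0 0 0 1; 0 0 .04 0 0 0 1; 0 0 0 0 0 0 1'; python3 -m jog '0 0 .04 0 0 0 1; 0 0 .04 0 0 0 1; 0 0 0 0 0 0 1';  python3 -m jog '0 0 .02 0 0 0 1; 0 0 0 0 0 0 1; 0 0 0 0 0 0 1'
```

```text
time: 12.35
tool_pos: [516.4, 149.6, 256.7]
tcp_rot: [-179.9, 0.1, -165.7]
ft_force: [3.4, -4.4, -3.3]
finger_gap: 10.6
grip_force: 118.0
time: 12.72
tool_pos: [516.5, 149.9, 248.8]
tcp_rot: [-179.9, 0.1, -165.7]
ft_force: [3.6, -4.5, -2.0]
finger_gap: 10.7
grip_force: 117.9
time: 13.1
tool_pos: [516.6, 149.9, 248.2]
tcp_rot: [-179.9, 0.1, -165.7]
ft_force: [-2.7, -5.9, 10.0]
finger_gap: 10.1
grip_force: 120.2
```

```bash
python3 -m jog '0 0 .01 0 0 0 1; 0 0 0 0 0 0 1'
python3 - <<'E'
from bench import *
import cv2
from h import *
s=sense();a=[]
P=s["tool_pos"]-[0,0,184]
for n in("scene","side"):
    d=snapshot(n);u,v=proj(d,P)[0];print(n,u,v)
    u=int(u)-24;v=int(v)-30;a.append(cv2.resize(d["img"][v:v+50,u:u+48,::-1],(400,416),interpolation=2))
cv2.imwrite("pics/c8.png",np.hstack(a))
E
```

```text
time: 13.35
tool_pos: [516.7, 149.9, 248.2]
tcp_rot: [-179.9, 0.1, -165.7]
ft_force: [-6.7, -7.1, 18.9]
finger_gap: 10.2
grip_force: 121.7
scene 253.65604933480628 167.36765771841073
side 206.4518971191722 166.16946827355838
```

View pics/c8.png

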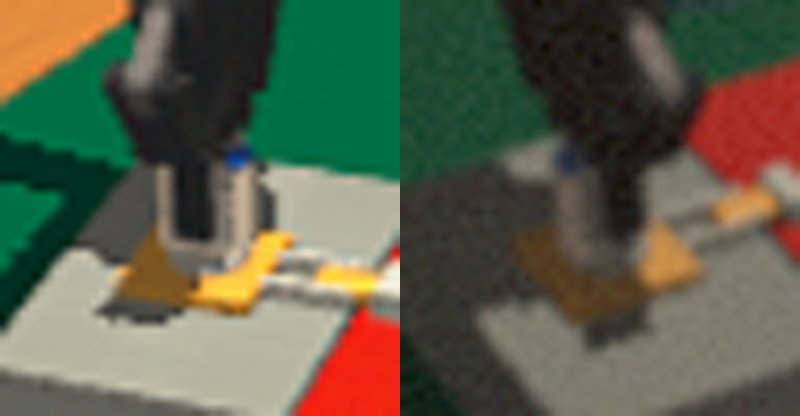

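```bash
python3 -m jog '0 0 0 0 0 .1 1; 0 0 0 0 0 .1 1; 0 0 0 0 0 .1 1; 0 0 0 0 0 .1 1; 0 0 0 0 0 .1 1'; python3 -c "
from bench import *
print(sense()['wrist_torque'])"; python3 -m jog '0 0 0 0 0 .1 1; 0 0 0 0 0 .1 1; 0 0 0 0 0 .1 1; 0 0 0 0 0 .1 1; 0 0 0 0 0 .1 1';  python3 -m jog '0 0 0 0 0 .1 1; 0 0 0 0 0 .1 1; 0 0 0 0 0 .1 1; 0 0 0 0 0 .1 1; 0 0 0 0 0 .05 1';python3 -c "
from bench import *
print(sense()['wrist_torque'],sense()['joint_pos'].round(1))"
```

```text
time: 14.08
tool_pos: [516.9, 149.5, 248.2]
tcp_rot: [-180.0, 0.2, 164.1]
ft_force: [-4.9, -10.1, 18.1]
finger_gap: 10.8
grip_force: 120.9
[-1.8313062   1.0016195   0.18975518]
time: 14.7
tool_pos: [516.8, 149.1, 248.2]
tcp_rot: [-180.0, 0.2, 134.1]
ft_force: [-6.7, -11.7, 20.8]
finger_gap: 10.8
grip_force: 121.2
time: 15.32
tool_pos: [516.5, 149.0, 248.2]
tcp_rot: [180.0, 0.2, 107.1]
ft_force: [-9.5, -13.7, 22.9]
finger_gap: 10.5
grip_force: 121.5
[-2.47376899  1.73795676  0.24920994] [ 10.7   5.5 104.3  -0.2  70.1  -6.4]
```

```bash
python3 -m jog '0 0 0 0 0 .06 1; 0 0 0 0 0 0 1; 0 0 0 0 0 0 1; 0 0 0 0 0 0 1'
python3 - <<'E'
from bench import *
import cv2
from h import *
s=sense();a=[]
P=s["tool_pos"]-[0,0,184]
print(s["wrist_torque"])
for n in("scene","side","wrist"):
    d=snapshot(n);u,v=proj(d,P)[0]
    u=int(u)-24;v=int(v)-30;v=min(v,334);a.append(cv2.resize(d["img"][v:v+50,u:u+48,::-1],(266,277),interpolation=2))
cv2.imwrite("pics/c9.png",np.hstack(a))
E
```

```text
time: 15.82
tool_pos: [516.5, 148.9, 248.2]
tcp_rot: [180.0, 0.2, 103.7]
ft_force: [-9.2, -14.2, 23.1]
finger_gap: 10.2
grip_force: 121.6
[-2.50495728  1.74890097  0.0078787 ]
```

View pics/c9.png

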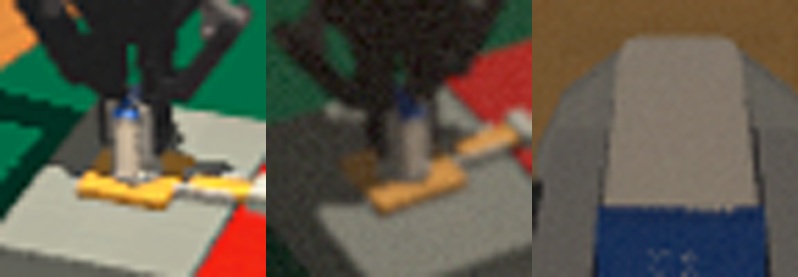

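```bash
python3 -m jog '0 0 0 0 0 .05 1; 0 0 0 0 0 0 1; 0 0 0 0 0 0 1; 0 0 0 0 0 0 1' && python3 -c "
from bench import *
print(hand_in())"
```

```text
time: 16.48
tool_pos: [516.5, 148.9, 248.2]
tcp_rot: [180.0, 0.2, 100.7]
ft_force: [-8.4, -13.8, 23.1]
finger_gap: 10.4
grip_force: 121.7
the job is handed in; nothing more can be done
None
```

I handed the job in at 16.5 s with the key home in the lock, turned about 93° clockwise and still gripped at about 120 N; the last pictures show the bolt drawn in, but `hand_in()` gave no verdict.

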